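Hold the curing box cover just short of its balance point

TASK

Take the steel cover of the plywood soap curing box by its front pull bar and raise it steadily, without a jerk, clearly past its balance point, where the hinge spring begins to carry it up by itself, but keep it well short of its fully open stop. Then bring it back and hold it still about ten degrees below the balance point, where it would fall shut if let go; the program finishes while the gripper is still holding it there by the bar. Leave the label roll, the brown bottle and the jar beside the box where they stand.

Things in the scene. Friction and masses are not known exactly. Their poses are not given: they have to be found in the camera images.
- curing_box: open plywood box fixed to the worktop, 170 mm deep (x), 260 wide (y), 100 high, walls 8; soap bars inside. Origin: centre of underside, z up, x from its front (pull bar side) to its back (hinge side), y along the hinge. Place and yaw vary. At each hinge end a dark round plate has a brass pin 24 mm from the hinge line, in the direction the cover points at its balance point
- hinge (a point): middle of the cover's hinge line, at box frame (85, 0, 106) mm; the hinge line runs along the box's y axis
- cover: flat steel cover plate of the box, 166x260x8 mm, 1.6 kg with its pull bar; origin on the hinge line, middle; its x axis points from the pull bar towards the hinge, z is the normal of the plate
- cover_angle (a joint): opening angle in rad of the cover: 0 shut and level (start), grows as its front rises, stop 1.75. A hinge spring carries part of the weight. Balance point 1.10 (63 deg): below it the cover falls shut, above it it swings up by itself. Lifting at the bar takes about 3 N when shut, less towards balance; past it, about 1 N holds it back
- pull_bar (a point): round dark steel bar on the cover's front, 12 mm thick, 124 long along box y, on 10 mm arms at its two ends. The point is on the bar axis, middle; in the cover's plane, 42 mm in front of the box's front wall. At opening angle a it lies 212 cos(a) mm in front of the hinge line and 212 sin(a) mm above it (106 mm above the worktop when shut). Axes turn with the cover; it can turn between the fingers
- label_roll: white roll of labels, 72 mm across and 45 mm high, standing to the left of the box; origin under its centre; bystander
- amber_bottle: brown bottle with black cap, 50 mm across and 109 mm high, standing to the right of the box; origin under its centre; bystander
- cream_jar: round jar with a ribbed white lid, 68 mm across and 72 mm high, further to the right; origin under its centre; bystander

How it is judged (in metres and radians):
On the way, in this order (a step that is already met when the one before it is completed fails the run):
1. the cover is raised past its balance point, held by the bar (value of joint cover_angle above 1.13 rad and contact force between the fingers and cover above 0.1 N and distance between the grasp point and pull_bar below 0.06 m), for 0.2 s.
2. the cover is brought back just below its balance point and held by the bar (value of joint cover_angle between 0.83 and 1.05 rad and contact force between the fingers and cover above 0.1 N and distance between the grasp point and pull_bar below 0.06 m), for 0.2 s.
At the end, for the whole second after the job is handed in: the cover stands still (under 0.1 rad/s) at an opening angle of 0.83 to 1.05 rad, 3 to 15 degrees below its balance point (1.10), held by the fingers (over 0.1 N), grasp point within 60 mm of the pull bar's middle; label roll, bottle and jar within 30 mm of their starts (all of step 2 and velocity of joint cover_angle between -0.1 and 0.1 rad/s and distance of each of label_roll, amber_bottle, cream_jar from where it was at the start of the episode below 0.03 m); the arm keeps its last pose, push and grip.
It fails at once if the cover flies or is pushed up towards its stop (over 1.55 rad) (value of joint cover_angle above 1.55 rad).
It fails at once if the cover is jerked up or falls (faster than 2 rad/s) (velocity of joint cover_angle above 2 rad/s or velocity of joint cover_angle below -2 rad/s).
It fails at once if a bystander is disturbed (moved over 30 mm) (distance of any of label_roll, amber_bottle, cream_jar from where it was at the start of the episode above 0.03 m).
It also fails if it takes over 42 s, if anything falls off the work surface, if the arm or the gripper's body presses on something with over 40 N, if the wrist force passes 120 N, or if a joint passes its speed limit or range.

ROBOT

A 6-joint arm with a two-finger parallel gripper is mounted at the origin on a cart in front of the work surface, level with it; the furniture and walls round the work are solid. World frame = base frame: x ahead of the robot, y to its left, z up, the work surface at z = 0. Lengths are in m, angles in degrees, forces in N, time in s.
With the tool pointing down it reaches from about 0.4 to 0.825 m from the base axis. Payload 7 kg.
Tool frame: the origin (TCP) lies on the centre line of the jaws, within the pads' length; the fingertips stand 8 mm ahead of it and the grasp point (between the pads) lies 11 mm behind it; z points along the fingers, y is the line along which they close (so a half turn about z gives the same grasp; the last joint's range is limited). The gripper opens to 88 mm and grips with 3 to 60 N. Pads are 19 mm wide; open, the fingers measure 130 mm over their backs; the gripper's body (78 mm by 193 mm) begins 47 mm behind the grasp point.
Start: joints at [16.507, 20.546, 0.682, 0, -70.136, -16.507], TCP at [0.675, -0, 0.235] pointing down, gripper open.
Joint ranges: [-176.03, 176.03], [-82.01, 121.73], [-58.28, 71.71], [-173.87, 95.51], [-174.79, -0.11], [-173.66, 173.66]. Speed limits (degrees/s): [136.94, 136.94, 172.46, 180, 180, 180].

INTERFACE

Orientations are given as [roll, pitch, yaw] about the fixed x, y, z axes, in that order (R = Rz(yaw) Ry(pitch) Rx(roll)).
In Python, from plant import ctrl, vision gives the robot as it stands. The module is installed in compiled form; this text tells all that it offers.
- The arm moves only by the tool move_arm, never from a script. Its argument "moves" is one flat list of numbers, 7 for each row, row after row: the finger opening in cm, from 0 to 8.76, then the shift along the tool's x, y, z in cm, then the turn, a rotation vector about the tool's x, y, z in rad. A call has 1 to 8 rows; each row shifts and turns the commanded pose from where the row before left it, along the tool's axes as they then stand; what a row does not reach is not made up. A row lasts 1/10 s, in which the tool goes at most 50 mm and 8.59 degrees, less where a joint would pass 70% of its speed; a pose out of reach is approached as far as the arm can. A call with a gripper value outside its range is refused whole. The fingers move at their own pace and stop on an object; the grip force is fixed at half the most. Time passes only in rows, so rows that do not move let the fingers close. It gives the time, the measured TCP pose, the force, the opening and the grip force at its end, in the units of the state.
- ctrl.get_obs(): the state, without advancing time (a new reading comes with each control period).
- vision.snapshot(name): name is "scene" or "side" or "wrist"; returns (picture, depth): 480x640x3 uint8, red, green, blue; 480x640 float32, m along the optical axis (not along the pixel's ray), 0 where there is no reading.
- vision.camera_model(name): a dict with "vertical_fov" (degrees; the focal length in pixels is half the picture's height over the tangent of half this angle, whatever the lens; pixels are square), "cx", "cy" (the principal point, pixels), "cam_to_world" (4x4, takes a point from camera to world coordinates). Camera axes: x right, y down, z forward; pixel columns grow to the right and rows downward; lengths in m; the calibration is good to about 2 mm. The wrist camera is an equidistant fisheye: a pixel r from the principal point sees the ray r / f radians off the axis. A picture is of the moment at which its call begins: read the wrist's pose just before it. camera_model takes no time and is no camera call; for the wrist camera it gives the pose at the moment of the call.
- ctrl.close_job(): hands the job in; it is judged then, once.
The state is a dict: "clock": time; "joint_pos": joint angles; "qvel": joint speeds; "tau": joint torques, N m; "tool_pos": TCP position; "orientation": TCP orientation; "force": force on the tool from outside, world axes, zero at the start; "moment": the same for the moment, N m; "opening": finger opening in m; "gripper_force": force on a finger pad.
Only numpy, scipy, OpenCV 4.12 (cv2) and the standard library are available. Lean on these libraries where they do the work, as an engineer would, in place of code of your own. Each camera call takes 0.05 s, during which the arm holds its last target. There are 200 camera calls.

## Working session

There is one attempt and no reset: what is moved stays moved. The work goes in short steps, Python scripts to look and compute and a tool call to move; the robot and the scene stay as the last step left them, time stands still between calls to the robot, and variables do not carry over. Pictures are saved under pics/ and viewed, at most 10 in all, crops included, and the job is handed in when it is done.

Besides the shell and the picture viewer there is one more tool, called after "Call:" in YAML: its name, and indented under it one key for each argument. move_arm: Moves the arm, as the interface text tells. Its arguments: {"type":"object","properties":{"moves":{"type":"array"}},"required":["moves"]}

```bash
mkdir -p pics; python3 - <<'E'
from plant import ctrl, vision
import cv2,numpy as np
for n in("scene","side"):
    p,d=vision.snapshot(n); cv2.imwrite(f"pics/{n}0.png",p[:,:,::-1]); np.savez(f"{n}0.npz",p=p,d=d)
    m=vision.camera_model(n); print(n,m)
o=ctrl.get_obs(); print(o)
E
```

```text
scene {'vertical_fov': 45.527871634209504, 'cx': 323.37263264915157, 'cy': 241.4768794650125, 'cam_to_world': array([[-0.83598624, -0.22919638,  0.49859404, -0.20140524],
       [-0.54870606,  0.36068788, -0.75420548,  1.22748363],
       [-0.00697566, -0.90408698, -0.42729155,  0.73500359],
       [ 0.        ,  0.        ,  0.        ,  1.        ]])}
side {'vertical_fov': 50.01872519399276, 'cx': 316.1478038301825, 'cy': 238.83259116788665, 'cam_to_world': array([[-0.98124094, -0.07841427,  0.17611763,  0.29380862],
       [-0.1917528 ,  0.4914027 , -0.84956121,  1.21704985],
       [-0.01992696, -0.86739529, -0.4972206 ,  0.73946533],
       [ 0.        ,  0.        ,  0.        ,  1.        ]])}
{'clock': 0.1, 'joint_pos': array([ 1.65085083e+01,  2.05887103e+01,  6.38406635e-01, -1.96171398e-02,
       -7.01348926e+01, -1.65076685e+01]), 'qvel': array([-0.03646397, -0.08968259,  0.10469776,  0.04484348, -0.05038712,
        0.01136974]), 'tau': array([-1.42273191e-03, -5.84165347e+01,  2.93752134e+01,  7.01551259e+00,
        1.01412315e-02, -6.66964229e-05]), 'tool_pos': array([6.74569625e-01, 3.48125816e-06, 2.33690195e-01]), 'orientation': array([ 1.79913075e+02, -6.52843999e-03, -9.00058350e+01]), 'force': array([ 0.26486671, -0.26308843,  0.11142095]), 'moment': array([-0.02756554,  0.03274188,  0.01931388]), 'gripper_force': 0.0, 'opening': 0.08780221251786487}
```

View pics/scene0.png

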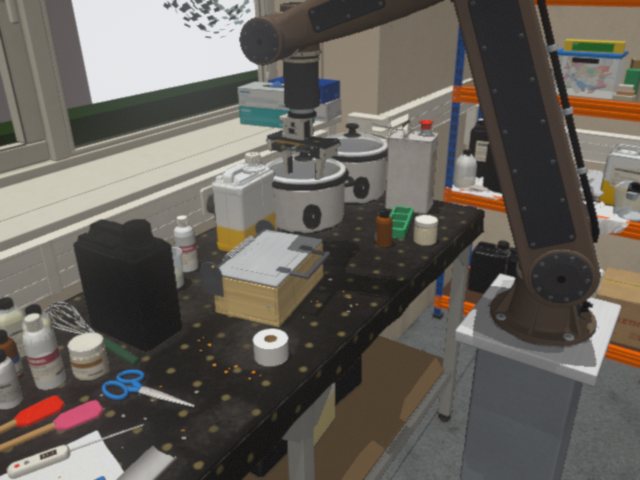

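View pics/side0.png

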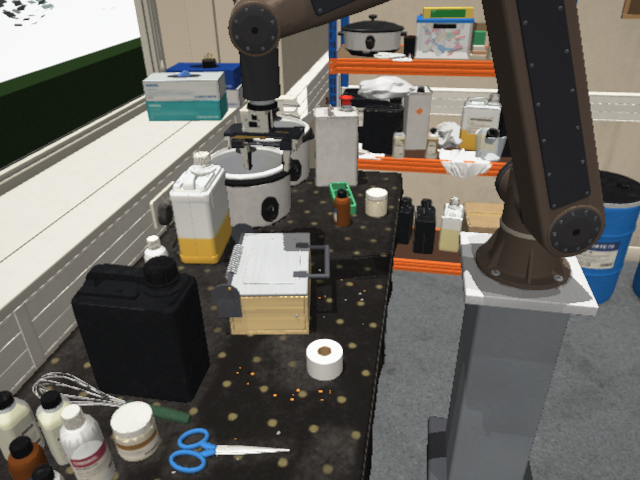

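The box's cover is at about (272,262) in the side view, with the bar at (325,262). The bar faces the robot. The roll is at (325,358), the bottle at (342,208) and the jar at (376,202). I'll take 3D points from the depth.

```bash
cat > h.py <<'E'
import numpy as np,cv2
from plant import vision
def cloud(d,m):
    f=240/np.tan(np.radians(m["vertical_fov"])/2)
    v,u=np.mgrid[:480,:640]; P=np.stack([(u-m["cx"])/f*d,(v-m["cy"])/f*d,d],-1)
    T=m["cam_to_world"]; return P@T[:3,:3].T+T[:3,3]
E
python3 - <<'E'
from h import *
for n,box in(("side",(215,225,335,335)),("scene",(210,225,335,320))):
    z=np.load(n+"0.npz");p,d=z["p"],z["d"];W=cloud(d,vision.camera_model(n))
    m=np.zeros((480,640),bool);m[box[1]:box[3],box[0]:box[2]]=1
    g=p.astype(int); light=(g.min(-1)>110)&(g.max(-1)-g.min(-1)<40)
    mm=m&(d>0)&(W[...,2]>.095)&(W[...,2]<.125)&light
    k,l,s,c=cv2.connectedComponentsWithStats(mm.astype(np.uint8)); i=1+np.argmax(s[1:,4]); q=W[l==i]
    print(n,len(q),"z",np.median(q[:,2]),cv2.minAreaRect(q[:,:2].astype(np.float32)*1000))
    dark=m&(d>0)&(W[...,2]>.085)&(W[...,2]<.135)&(g.max(-1)<100)
    k,l,s,c=cv2.connectedComponentsWithStats(dark.astype(np.uint8))
    for i in range(1,k):
        if s[i,4]>25: q=W[l==i]; print("dark",c[i].round(),len(q),np.median(q,0).round(3),cv2.minAreaRect(q[:,:2].astype(np.float32)*1000))
    for nm,bx in (("roll",(305,335,345,380)),("bot",(333,188,352,228)),("jar",(364,186,388,218))) if n=="side" else ():
        q=W[bx[1]:bx[3],bx[0]:bx[2]].reshape(-1,3);q=q[(q[:,2]>.02)&(q[:,2]<.12)];print(nm,np.median(q,0).round(3),q.min(0).round(3),q.max(0).round(3))
E
```

```text
side 4458 z 0.11313268232000367 ((605.3031616210938, 257.6593322753906), (181.08094787597656, 265.634033203125), 11.801704406738281)
dark [241. 231.] 244 [0.711 0.143 0.116] ((710.4037475585938, 157.28216552734375), (63.720855712890625, 50.609107971191406), 74.00397491455078)
dark [316. 257.] 293 [0.497 0.191 0.112] ((501.6785583496094, 221.2578125), (79.12483215332031, 222.90599060058594), 22.11944580078125)
dark [230. 277.] 32 [0.671 0.333 0.113] ((670.8588256835938, 333.81103515625), (12.057612419128418, 59.32965850830078), 21.614591598510742)
dark [226. 296.] 446 [0.656 0.402 0.109] ((655.080810546875, 401.77978515625), (53.263648986816406, 10.539939880371094), 9.808887481689453)
roll [0.437 0.476 0.045] [0.403 0.426 0.02 ] [0.474 0.501 0.05 ]
bot [ 0.496 -0.137  0.06 ] [ 0.471 -0.344  0.02 ] [ 0.553 -0.122  0.114]
jar [ 0.4   -0.214  0.057] [ 0.368 -0.273  0.02 ] [ 0.436 -0.196  0.079]
scene 3086 z 0.11044204430077897 ((605.6943359375, 256.31939697265625), (185.3587646484375, 267.2215881347656), 10.424498558044434)
dark [263. 228.] 123 [0.707 0.142 0.112] ((697.0779418945312, 152.48057556152344), (51.11845397949219, 71.99906921386719), 39.99636459350586)
dark [311. 260.] 415 [0.487 0.201 0.109] ((507.63702392578125, 208.01251220703125), (80.1493148803711, 206.0085906982422), 25.157814025878906)
dark [216. 272.] 223 [0.647 0.399 0.108] ((666.8899536132812, 360.76043701171875), (29.835176467895508, 103.6195297241211), 29.52762794494629)
dark [284. 270.] 30 [0.516 0.306 0.112] ((518.4434814453125, 305.92626953125), (24.278465270996094, 16.769733428955078), 15.4512357711792)
```

Call:
move_arm:
  moves: [4,-2.9,2.45,0,0,0,0,4,-2.9,2.45,0,0,0,0,4,-2.9,2.45,0,0,0,0,4,-2.9,2.45,0,0,0,0,4,-2.9,2.45,0,0,0,0,4,-2.9,2.45,0,0,0,0,4,-2.9,2.45,0,0,0,0,4,-2.9,2.45,0,0,0,0]

```text
clock: 0.9
tool_pos: [0.4777, 0.2328, 0.2344]
orientation: [180.0, -0.0, -90.0]
force: [0.1, 0.3, -0.1]
opening: 0.0408
gripper_force: 0.0
```

Call:
move_arm:
  moves: [4,0,0,0,0,0,-0.1,4,0,0,0,0,0,-0.1,4,0,0,0,0,0,0,4,0,0,0,0,0,0]

```text
clock: 1.3
tool_pos: [0.4788, 0.2319, 0.2343]
orientation: [180.0, -0.0, -78.7]
force: [0.9, -0.6, -0.8]
opening: 0.0401
gripper_force: 0.0
```

```bash
python3 - <<'E'
from h import *
from plant import ctrl
o=ctrl.get_obs();print(o["tool_pos"],o["orientation"],o["force"],o["opening"])
m=vision.camera_model("wrist");p,d=vision.snapshot("wrist");cv2.imwrite("pics/w1.png",p[:,:,::-1]);np.savez("w1.npz",p=p,d=d,**m);print(m)
E
```

```text
[0.47884722 0.23185559 0.23433433] [ 1.79974401e+02 -9.33196290e-03 -7.87114087e+01] [ 0.91411236 -0.63169344 -0.77221417] 0.04012462383511072
{'vertical_fov': 65.70646984690485, 'cx': 316.13133695988046, 'cy': 244.02704127346223, 'cam_to_world': array([[-9.80715401e-01, -1.86727631e-01, -5.77069765e-02,
         4.93808652e-01],
       [-1.95441224e-01,  9.37256508e-01,  2.88709136e-01,
         1.52407976e-01],
       [ 1.76266418e-04,  2.94419818e-01, -9.55676169e-01,
         3.83478348e-01],
       [ 0.00000000e+00,  0.00000000e+00,  0.00000000e+00,
         1.00000000e+00]])}
```

View pics/w1.png

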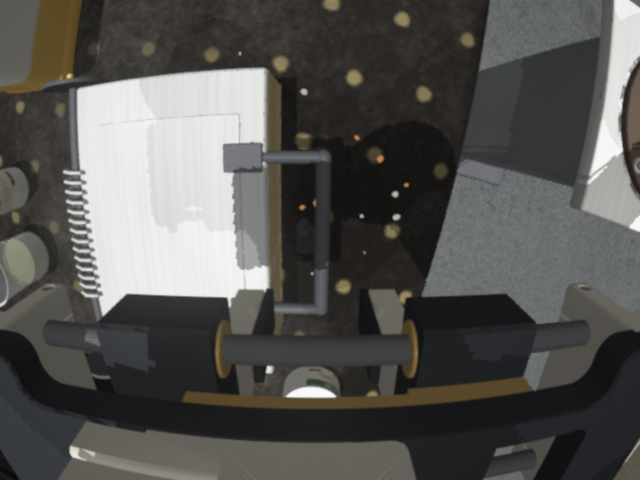

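The wrist view shows the bar from (323,155) to (321,308), lit from the front, with its middle near (322,232). I'll cast those rays onto z=0.106, along with the cover corners near (272,68) and (74,88).

```bash
cat >> h.py <<'E'
def fish(u,v,m,z):
    f=240/np.tan(np.radians(float(m["vertical_fov"]))/2); a=np.array([u-m["cx"],v-m["cy"]],float); r=np.hypot(*a); t=r/f
    T=np.array(m["cam_to_world"]); q=T[:3,:3]@np.r_[a/r*np.sin(t),np.cos(t)]
    return T[:3,3]+q*(z-T[2,3])/q[2]
E
python3 - <<'E'
from h import *
m=np.load("w1.npz")
for n,u,v,z in(("barA",323,155,.108),("barB",321,308,.108),("mid",322,232,.108),("cornF",268,68,.11),("cornB",76,88,.11),("frontlow",272,285,.11)): print(n,fish(u,v,m,z).round(4))
p=m["p"].astype(int)
for v in range(170,300,20):
    r=p[v,295:350].sum(-1); print(v,r[::3])
for n in("side","scene"):
    s=np.load(n+"0.npz");W=cloud(s["d"],vision.camera_model(n))
    y=np.radians(11.3);X=W[...,:2]-[.687,.273];bx=X@[np.cos(y),np.sin(y)];by=X@[-np.sin(y),np.cos(y)]
    k=(bx<-.19)&(bx>-.235)&(abs(by)<.1)&(abs(W[...,2]-.108)<.015)&(s["d"]>0); print(n,k.sum(),by[k].min(),by[k].max(),bx[k].mean(),W[...,2][k].mean())
E
```

```text
barA [0.4856 0.1674 0.108 ]
barB [0.4624 0.2892 0.108 ]
mid [0.4746 0.2253 0.108 ]
cornF [0.5375 0.1111 0.11  ]
cornB [0.7003 0.1406 0.11  ]
frontlow [0.5054 0.2758 0.11  ]
170 [ 73  67  66  67  64  62  59 123 152 160 164 149  80  56  52  60  67  49
  58]
190 [ 61  63  64  59  60  54  68 128 151 166 162 144  86  59  58  56  54  56
  54]
210 [ 72  64 154  76  61  55  54 133 158 163 161 145  79  54  61  55  59  57
  62]
230 [ 93 116 123 119 110  98  98 135 157 164 161 133  63  59  62  63  87  91
  94]
250 [ 95 107 102 103 101  96 102 140 157 165 158 126  60  55  52  78  94 103
 105]
270 [ 98 119 117 114 113 110 123 234 243 275 255 162 102  96  93  91  92  99
  97]
290 [100 118 118 114 110 119 133 248 293 293 244 138 107 124 256 351 375 362
 232]
side 239 -0.0627284654286276 0.07196325567141525 -0.2122626455920834 0.11200965399426663
scene 240 -0.0656023480714855 0.07042706083913891 -0.21396472281010934 0.10852267953856395
```

Call:
move_arm:
  moves: [3.6,0.25,0.5,1,0,0,0,3.6,0,0,2.5,0,0,0,3.6,0,0,2.5,0,0,0,3.6,0,0,2,0,0,0,3.6,0,0,0,0,0,0]

```text
clock: 1.85
tool_pos: [0.4727, 0.2266, 0.1513]
orientation: [179.7, -0.2, -78.7]
force: [-0.2, 0.2, 0.0]
opening: 0.0357
gripper_force: 0.0
```

```bash
python3 - <<'E'
from h import *
p,d=vision.snapshot("wrist");cv2.imwrite("pics/w2.png",p[:,:,::-1])
E
```

```text
(no output)
```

View pics/w2.png

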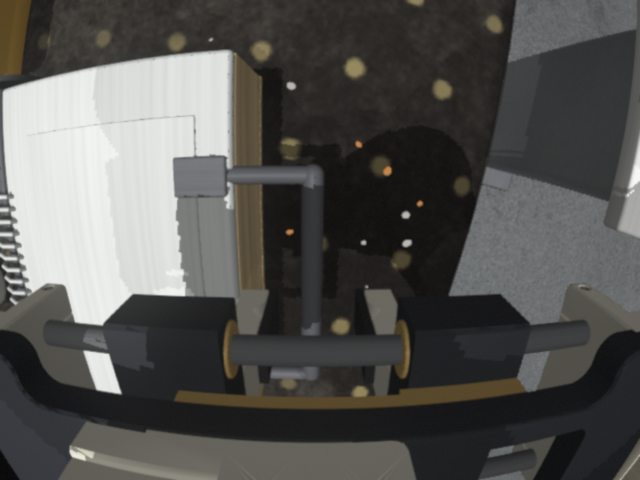

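The bar (u≈312) lies between the fingers (268 to 365), clear of both. I'll go down to grasp height and close.

Call:
move_arm:
  moves: [3.6,0,0,2,0,0,0,3.6,0,0,2,0,0,0,3.6,0,0,1.6,0,0,0,3.6,0,0,0,0,0,0,2,0,0,0,0,0,0,0.8,0,0,0,0,0,0,0.8,0,0,0,0,0,0,0.8,0,0,0,0,0,0]

```text
clock: 2.7
tool_pos: [0.475, 0.2289, 0.0994]
orientation: [-179.9, 0.0, -78.5]
force: [0.1, 1.0, 1.4]
opening: 0.011
gripper_force: 30.1
```

Call:
move_arm:
  moves: [0.8,0,0,0,0,0,0,0.8,0,0,0,0,0,0,0.8,0,0,0,0,0,0]

```text
clock: 3.0
tool_pos: [0.4749, 0.2289, 0.0991]
orientation: [-179.9, 0.0, -78.5]
force: [-0.7, 0.7, 4.6]
opening: 0.0112
gripper_force: 30.0
```

```bash
python3 -c "
import numpy as np
a=np.r_[0,.02,.06,np.arange(.11,1.2,.05),1.185,1.2]
y=np.round(21.2*np.cos(a),2);z=np.round(-21.2*np.sin(a),2)
for i in range(len(a)-1):print(round(a[i+1],3),[.8,0,round(y[i+1]-y[i],2),round(z[i+1]-z[i],2),0,0,0])"
```

```text
0.02 [0.8, 0, np.float64(0.0), np.float64(-0.42), 0, 0, 0]
0.06 [0.8, 0, np.float64(-0.04), np.float64(-0.85), 0, 0, 0]
0.11 [0.8, 0, np.float64(-0.09), np.float64(-1.06), 0, 0, 0]
0.16 [0.8, 0, np.float64(-0.14), np.float64(-1.05), 0, 0, 0]
0.21 [0.8, 0, np.float64(-0.2), np.float64(-1.04), 0, 0, 0]
0.26 [0.8, 0, np.float64(-0.24), np.float64(-1.03), 0, 0, 0]
0.31 [0.8, 0, np.float64(-0.3), np.float64(-1.02), 0, 0, 0]
0.36 [0.8, 0, np.float64(-0.35), np.float64(-1.0), 0, 0, 0]
0.41 [0.8, 0, np.float64(-0.4), np.float64(-0.98), 0, 0, 0]
0.46 [0.8, 0, np.float64(-0.44), np.float64(-0.96), 0, 0, 0]
0.51 [0.8, 0, np.float64(-0.5), np.float64(-0.94), 0, 0, 0]
0.56 [0.8, 0, np.float64(-0.54), np.float64(-0.91), 0, 0, 0]
0.61 [0.8, 0, np.float64(-0.58), np.float64(-0.88), 0, 0, 0]
0.66 [0.8, 0, np.float64(-0.63), np.float64(-0.86), 0, 0, 0]
0.71 [0.8, 0, np.float64(-0.67), np.float64(-0.82), 0, 0, 0]
0.76 [0.8, 0, np.float64(-0.71), np.float64(-0.79), 0, 0, 0]
0.81 [0.8, 0, np.float64(-0.75), np.float64(-0.74), 0, 0, 0]
0.86 [0.8, 0, np.float64(-0.79), np.float64(-0.72), 0, 0, 0]
0.91 [0.8, 0, np.float64(-0.82), np.float64(-0.67), 0, 0, 0]
0.96 [0.8, 0, np.float64(-0.85), np.float64(-0.63), 0, 0, 0]
1.01 [0.8, 0, np.float64(-0.88), np.float64(-0.58), 0, 0, 0]
1.06 [0.8, 0, np.float64(-0.92), np.float64(-0.54), 0, 0, 0]
1.11 [0.8, 0, np.float64(-0.93), np.float64(-0.5), 0, 0, 0]
1.16 [0.8, 0, np.float64(-0.96), np.float64(-0.45), 0, 0, 0]
1.185 [0.8, 0, np.float64(-0.49), np.float64(-0.2), 0, 0, 0]
1.2 [0.8, 0, np.float64(-0.3), np.float64(-0.12), 0, 0, 0]
```

Call:
move_arm:
  moves: [0.8,0,0,-0.42,0,0,0,0.8,0,-0.04,-0.85,0,0,0,0.8,0,-0.09,-1.06,0,0,0,0.8,0,-0.14,-1.05,0,0,0,0.8,0,-0.2,-1.04,0,0,0,0.8,0,-0.24,-1.03,0,0,0]

```text
clock: 3.6
tool_pos: [0.4815, 0.23, 0.1537]
orientation: [180.0, 0.0, -78.5]
force: [3.3, 2.9, -4.9]
opening: 0.0108
gripper_force: 30.0
```

Call:
move_arm:
  moves: [0.8,0,-0.3,-1.02,0,0,0,0.8,0,-0.35,-1.0,0,0,0,0.8,0,-0.4,-0.98,0,0,0,0.8,0,-0.44,-0.96,0,0,0,0.8,0,-0.5,-0.94,0,0,0,0.8,0,-0.54,-0.91,0,0,0,0.8,0,-0.58,-0.88,0,0,0,0.8,0,-0.63,-0.86,0,0,0]

```text
clock: 4.4
tool_pos: [0.5158, 0.2363, 0.2289]
orientation: [179.7, -0.1, -78.6]
force: [-12.8, 1.0, 4.4]
opening: 0.0109
gripper_force: 30.1
```

```bash
python3 - <<'E'
from h import *
p,d=vision.snapshot("side");cv2.imwrite("pics/s2.png",cv2.resize(p[150:390,150:430,::-1],None,fx=2,fy=2))
E
```

```text
(no output)
```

View pics/s2.png

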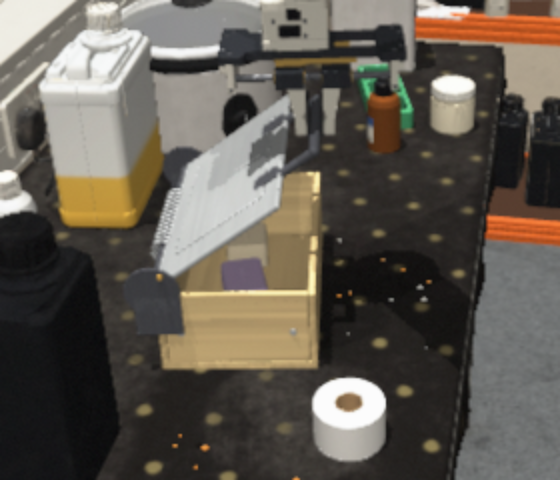

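The cover is up by about 40° and the bar sits between the fingers. I'll continue past the balance point.

Call:
move_arm:
  moves: [0.8,0,-0.6,-0.82,0,0,0,0.8,0,-0.69,-0.79,0,0,0,0.8,0,-0.75,-0.74,0,0,0,0.8,0,-0.79,-0.72,0,0,0,0.8,0,-0.82,-0.67,0,0,0]

```text
clock: 4.95
tool_pos: [0.5521, 0.243, 0.2681]
orientation: [179.8, -0.1, -78.5]
force: [-10.7, -1.5, 10.8]
opening: 0.0108
gripper_force: 30.0
```

```bash
python3 - <<'E'
from plant import ctrl
import numpy as np
o=ctrl.get_obs();t=o["tool_pos"];e=np.array([.98163,.19081]);b=(t[:2]-[.6824,.269])@e
print(t,o["force"],b,t[2]+.007-.106,np.hypot(b,t[2]+.007-.106),np.arctan2(t[2]+.007-.106,-b))
E
```

```text
[0.55209589 0.24301751 0.26810321] [-10.71393473  -1.53058533  10.81336313] -0.1328681426581527 0.16910320541025886 0.21505775366968619 0.9048221957807713
```

Call:
move_arm:
  moves: [0.8,0,-0.79,-0.71,0,0,0,0.8,0,-0.84,-0.64,0,0,0,0.8,0,-0.88,-0.54,0,0,0,0.8,0,-0.93,-0.5,0,0,0,0.8,0,-0.96,-0.45,0,0,0,0.8,0,-0.49,-0.2,0,0,0,0.8,0,-0.3,-0.12,0,0,0,0.8,0,0,0,0,0,0]

```text
clock: 5.75
tool_pos: [0.6056, 0.253, 0.2994]
orientation: [-180.0, -0.2, -78.6]
force: [-1.4, -5.3, 6.5]
opening: 0.0112
gripper_force: 30.0
```

```bash
python3 - <<'E'
from h import *
from plant import ctrl
o=ctrl.get_obs();t=o["tool_pos"];e=np.array([.98163,.19081]);b=(t[:2]-[.6824,.269])@e
print(t,o["force"],b,t[2]+.007-.106,np.hypot(b,t[2]+.007-.106),np.arctan2(t[2]+.007-.106,-b))
p,d=vision.snapshot("side");cv2.imwrite("pics/s3.png",cv2.resize(p[150:390,150:430,::-1],None,fx=2,fy=2))
W=cloud(d,vision.camera_model("side"));X=W[...,:2]-[.6824,.269];bx=X@e;by=X@[-e[1],e[0]];z=W[...,2]
k=(d>0)&(abs(by)<.1)&(bx<0)&(bx>-.12)&(z>.14)&(z<.25)&(p.min(-1)>110);k&=bx>-(z-.106)*.9-.01
print(k.sum(),np.degrees(np.arctan2(*np.polyfit(z[k],bx[k],1)[:1],1)), by[k].min(),by[k].max())
E
```

```text
[0.60563761 0.25298759 0.29944403] [-1.40509023 -5.34576713  6.45934579] -0.07840758861520308 0.20044403192637428 0.21523373315387223 1.1979255656982708
113 -21.871201913761187 -0.0929351694837181 0.09984463980461224
```

View pics/s3.png

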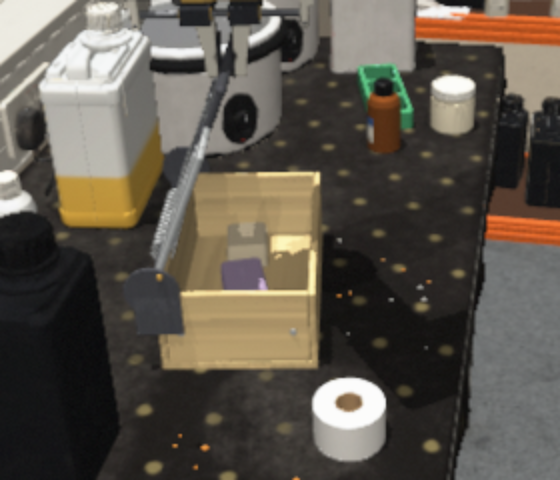

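The cover is at about 1.19 rad, past the balance point, and still held. I'll hold briefly and then bring it back to about 0.93.

Call:
move_arm:
  moves: [0.8,0,0,0,0,0,0,0.8,0,0,0,0,0,0,0.8,0,0,0,0,0,0,0.8,0,0.3,0.12,0,0,0,0.8,0,0.49,0.2,0,0,0,0.8,0,0.96,0.45,0,0,0,0.8,0,0.93,0.5,0,0,0,0.8,0,0.92,0.54,0,0,0]

```text
clock: 6.6
tool_pos: [0.5698, 0.2465, 0.2801]
orientation: [-180.0, -0.1, -78.6]
force: [0.2, -4.9, 2.0]
opening: 0.0112
gripper_force: 30.0
```

Call:
move_arm:
  moves: [0.8,0,0.88,0.58,0,0,0,0.8,0,0.51,0.37,0,0,0,0.8,0,0.2,0.15,0,0,0,0.8,0,0,0,0,0,0,0.8,0,0,0,0,0,0,0.8,0,0,0,0,0,0,0.8,0,0,0,0,0,0]

```text
clock: 7.3
tool_pos: [0.5535, 0.2438, 0.2683]
orientation: [179.9, -0.1, -78.5]
force: [-0.1, -6.0, 1.7]
opening: 0.0105
gripper_force: 30.0
```

```bash
python3 - <<'E'
from h import *
from plant import ctrl
o=ctrl.get_obs();t=o["tool_pos"];e=np.array([.98163,.19081]);b=(t[:2]-[.6824,.269])@e
print(t,o["force"],o["gripper_force"],np.hypot(b,t[2]+.007-.106),np.arctan2(t[2]+.007-.106,-b))
p,d=vision.snapshot("side");cv2.imwrite("pics/s4.png",cv2.resize(p[150:390,150:430,::-1],None,fx=2,fy=2))
E
```

```text
[0.55348099 0.2438211  0.26831129] [-0.14568979 -5.95659623  1.70539592] 30.041394531726837 0.21429066784835438 0.9109739228416138
```

View pics/s4.png

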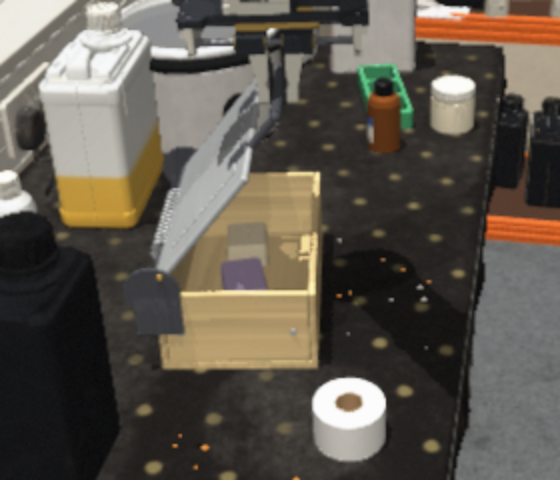

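The cover is held at about 0.92 rad by the bar, and the bystanders haven't moved.

```bash
python3 -c "
from plant import ctrl
print(ctrl.close_job())"
```

```text
the job is handed in; nothing more can be done
None
```

I raised the cover to about 1.19 rad, past its balance point, then brought it back and handed the job in with the gripper holding it by the bar at about 0.92 rad (10° below balance). The roll, bottle and jar stood unmoved in the last picture; the hand-in gave no verdict.

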